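# Open the sprung holder of the brass die

## Robot

A 7-joint arm with a two-finger parallel gripper is mounted at the origin on a cart in front of the work surface, level with it; the furniture and walls round the work are solid. World frame = base frame: x ahead of the robot, y to its left, z up, the work surface at z = 0. Lengths are in mm, angles in rad, forces in N, time in s.
With the tool pointing down it reaches from about 425 to 875 mm from the base axis. Payload 8.4 kg.
Tool frame: the origin (TCP) lies between the finger pads; the fingertips stand 14 mm ahead of it and the grasp point (between the pads) lies 5 mm behind it (manip.tip_extent is the distance from the TCP to the fingertips, in mm); z points along the fingers, y is the line along which they close (so a half turn about z gives the same grasp; the last joint's range is limited). The gripper opens to 87 mm and grips with 3 to 60 N. Pads are 19 mm wide; open, the fingers measure 117 mm over their backs; the gripper's body (75 mm by 190 mm) begins 51 mm behind the grasp point.
Start: joints at [1.113, 0.333, 0.04, 1.465, -0.013, 1.343, -0.059], TCP at [228.224, -608.587, 236.546] pointing down, gripper open.
Joint ranges: [-2.58, 2.58], [-0.38, 2.09], [-1.3, 1.39], [0.25, 2.4], [-1.5, 4.64], [0.08, 2.09], [-2.65, 2.65]. Speed limits (rad/s): [2.22, 2.22, 2.79, 2.79, 3.14, 3.14, 3.14].

## Interface

Orientations are given as a 3x3 rotation matrix whose columns are the frame's x, y, z axes.
In Python, from workcell import manip gives the robot as it stands. The module is installed in compiled form; this text tells all that it offers.
- The arm moves only by the shell command python3 -m creep 'ROWS' [OPENING]. ROWS is JSON, one flat list of numbers, 4 for each row, row after row: the shift along the tool's x, y, z as a fraction of full scale, then the turn about the tool's z as a fraction of full scale. In form: [dx, dy, dz, yaw, dx, dy, dz, yaw, ...]. A call has exactly 5 rows; each row shifts and turns the commanded pose from where the row before left it, along the tool's axes as they then stand; what a row does not reach is not made up. Full scale, the value 1, is 0.03 m for a shift and 6 degrees for a turn. A row lasts 1/12 s, in which the tool goes at most 41.7 mm and 7.16 degrees, less where a joint would pass 70% of its speed; a pose out of reach is approached as far as the arm can. A call with a number of a shift or a turn outside -1 to 1 is refused whole. A call with a gripper value outside its range is refused whole. OPENING is the closure, from 0 (fully open) to 1 (shut), set as the call begins (- or left out, the last holds). The fingers move at their own pace and stop on an object; the grip force is fixed at half the most. Time passes only in rows, so rows that do not move let the fingers close, or fill a call up. It gives the time, the measured TCP pose, the force, the opening and the grip force at its end, in the units of the state.
- manip.sense(): the state, without advancing time (a new reading comes with each control period).
- manip.snapshot(name): name is "scene" or "top"; returns a dict with "color" (420x560x3 uint8, red, green, blue), "z_map" (420x560 float32, mm along the optical axis (not along the pixel's ray), 0 where there is no reading), "K" (3x3 intrinsics, pixels), "k1" (the pictures are not rectified: a ray, as slopes to the right and down, at radius r is drawn at 1 + k1 r^2 times it, then the intrinsics apply), "cam_to_world" (4x4, takes a point from camera to world coordinates). Camera axes: x right, y down, z forward; pixel columns grow to the right and rows downward; lengths in mm; the calibration is good to about 2 mm. A picture is of the moment at which its call begins.
- manip.sign_off(): hands the job in; it is judged then, once.
Trained networks look in the newest picture that a camera, given by its name, has taken for a name from the list of things; names that differ only in an ending like _2 or _b are one class to them, and where a whole thing is asked for, a point or a joint stands for the part that bears it (a point fixed in the world has none). Each returns a list of dicts, best first, with "conf" (0 to 1); they miss things now and then, are a little off and sometimes report something else, mostly with a low value. They report only what shows in the picture. A call takes as long as a camera call.
- manip.find_in(camera, target): "bbox" ([left, top, right, bottom] in pixels, round what is visible of it).
- manip.cut_out(camera, target): "pixels" (420x560 bool, what is visible of it) and "bbox" ([left, top, right, bottom] in pixels, round what is visible of it).
The state is a dict: "clock": time; "joint_positions": joint angles; "qd": joint speeds; "tau": joint torques, N m; "eef_pos": TCP position; "orientation": TCP orientation; "force": force on the tool from outside, world axes, zero at the start; "moment": the same for the moment, N m; "finger_gap": finger opening in mm; "grasp_force": force on a finger pad.
Only numpy, scipy, OpenCV 4.12 (cv2) and the standard library are available. Lean on these libraries where they do the work, as an engineer would, in place of code of your own. Each camera call takes 0.05 s, during which the arm holds its last target. There are 200 camera calls.

## Task

Open the holder that grips the brass-coloured die: push its red knob back, away from the die, against the spring, then across into the side notch of its slot and let it settle there, so that the holder stays open when you let go. Leave the brass die standing in its seat, and leave the holder with the grey die shut and its die in place.

Things in the scene. Friction and masses are not known exactly. Their poses are not given: they have to be found in the camera images.
- brass_holder: The die holder fixed to the table, grips the brass-coloured die at x -58 mm. Green base 160x92. Origin on the table under the knob's rest; x points from die to back, z up. On top, an aluminium gate (36 mm high, x -22 to 62, y -40 to 40) with a J slot for the pin under the red knob: from x 0 straight back (+x, 12 mm wide), across to +y, then a pocket 4 mm towards the die.
- brass_holder_knob (a point): Centre of the upright red knob of the brass-coloured die's holder: 18 mm diameter, from 41 to 82 mm above the table, this point 62 mm up. Nothing beside it on the holder is higher than 36 mm but the die, 58 mm away, 40 mm high. Axes parallel to the holder's. Keep the arm clear of the tall bench punch at the left: its lever and black ball reach out to x 0.47, y 0.39 to 0.49, 0.30 to 0.42 high.
- brass_holder_push (a joint): How far the brass die's pusher with its knob is back from the die along the holder's +x, m: 0 shut on the die, 0.041 at the end stop. A spring drives it towards the die: 4 N at 0, 8 N at 0.041. From 0.030 on the knob can go across; latched in the pocket it rests at about 0.026.
- brass_holder_cross (a joint): How far the same knob is across along the holder's +y, m: 0 in line, 0.026 at the far side; light friction, no spring. Cannot go across until the pusher is 0.030 back. From 0.015 on it is past the slot's 4 mm hook, and when let go the spring draws the pin into the pocket.
- brass_die_mid (a point): centre of the brass-coloured round die, 17 mm in diameter, 30 mm high, standing loose in the V seat of its holder on the 10 mm thick base plate
- grey_holder: Second such die holder fixed to the table, grips the grey die at x -58 mm. Green base 160x92. Origin on the table under the knob's rest; x points from die to back, z up. On top, an aluminium gate (36 mm high, x -22 to 62, y -40 to 40) with a J slot for the pin under the red knob: from x 0 straight back (+x, 12 mm wide), across to +y, then a pocket 4 mm towards the die.
- grey_holder_knob (a point): Centre of the upright red knob of the grey die's holder: 18 mm diameter, from 41 to 82 mm above the table, this point 62 mm up. Nothing beside it on the holder is higher than 36 mm but the die, 58 mm away, 44 mm high. Axes parallel to the holder's.
- grey_holder_push (a joint): as brass_holder_push, for the grey die's holder; it must stay shut (0)
- grey_die_mid (a point): centre of the grey round die, 25 mm in diameter, 34 mm high, standing loose in its holder

How it is judged (in metres and radians):
At the end, for the whole second after the job is handed in: The brass die's pusher is latched: knob across in the pocket of the slot (more than 12.5 mm across, 21 to 28.5 mm back); the brass die stands upright (within 10 degrees) and it and the grey die are within 12 mm of where they were; the grey die's holder is shut (within 6 mm) (value of joint brass_holder_push between 0.021 and 0.0285 m and value of joint brass_holder_cross above 0.0125 m and distance of each of brass_die_mid, grey_die_mid from where it was at the start of the episode below 0.012 m and angle between brass_die_mid's own z axis and vertical below 0.17 rad and value of joint grey_holder_push below 0.006 m); the robot touches nothing.
It fails at once if the holder of the grey die is opened (its pusher moved back more than 12 mm) (value of joint grey_holder_push above 0.012 m).
It also fails if it takes over 35 s, if anything falls off the work surface, if the arm or the gripper's body presses on something with over 40 N, if the wrist force passes 120 N, or if a joint passes its speed limit or range.

## Working session

There is one attempt and no reset: what is moved stays moved. The work goes in short steps, Python scripts to look and compute and a shell command to move; the robot and the scene stay as the last step left them, time stands still between calls to the robot, and variables do not carry over. Pictures are saved under pics/ and viewed, at most 10 in all, crops included, and the job is handed in when it is done.

```bash
mkdir -p pics
cat > h.py <<'E'
import numpy as np, cv2
from workcell import manip
def world(s,px):
    px=np.asarray(px,float).reshape(-1,2)
    K=s["K"];k1=s["k1"]
    d=(px-[K[0,2],K[1,2]])/[K[0,0],K[1,1]]
    u=d.copy()
    for _ in range(20): u=d/(1+k1*(u**2).sum(1,keepdims=True))
    z=s["z_map"][px[:,1].round().astype(int),px[:,0].round().astype(int)]
    p=np.c_[u,np.ones(len(u))]*z[:,None]
    T=np.array(s["cam_to_world"]); return (p@T[:3,:3].T+T[:3,3])[z>0]
E
python3 - <<'E'
from h import *
np.set_printoptions(precision=3,suppress=True)
st=manip.sense();print(st["clock"],st["eef_pos"],st["orientation"],st["finger_gap"])
for c in("scene","top"):
    s=manip.snapshot(c); cv2.imwrite(f"pics/{c}0.png",s["color"][...,::-1])
    print(c,s["cam_to_world"][:3,3])
    for t in("brass_holder","brass_holder_knob","brass_die_mid","grey_holder","grey_holder_knob","grey_die_mid"):
        for r in manip.cut_out(c,t)[:2]:
            v,u=np.nonzero(r["pixels"]); 
            if len(u)==0: continue
            P=world(s,np.c_[u,v])
            print(t,round(r["conf"],2),np.round(r["bbox"]),len(u),np.median(P,0) if len(P) else None,np.percentile(P,[3,97],axis=0).ravel() if len(P) else None)
print(manip.sense()["clock"])
E
```

```text
0.0 [ 228.045 -608.214  235.658] [[ 0.936  0.351 -0.001]
 [ 0.351 -0.936  0.001]
 [-0.    -0.002 -1.   ]] 87.05528323284379
scene [  3.857 365.276 603.323]
brass_holder 0.8 [285. 165. 359. 237.] 3187 [ 569.44  -141.55    18.744] [ 498.597 -193.486    4.739  646.215  -93.225   66.102]
brass_holder_knob 0.65 [315. 167. 323. 194.] 187 [ 581.507 -152.27    61.74 ] [ 577.504 -160.03    38.434  588.371 -147.683   82.041]
brass_die_mid 0.48 [323. 203. 332. 217.] 61 [ 529.585 -132.535   33.826] [ 526.304 -138.288   26.325  535.189 -128.507   40.918]
grey_holder 0.75 [147. 223. 238. 316.] 4551 [567.139 132.437  18.746] [496.149  86.215   5.006 643.458 173.979  65.335]
grey_holder_knob 0.6 [174. 231. 189. 259.] 301 [580.235 126.122  62.521] [576.194 116.604  34.308 590.358 132.365  82.049]
grey_die_mid 0.51 [193. 272. 206. 292.] 253 [521.58  134.556  32.831] [514.673 122.852  17.125 532.995 144.201  44.529]
top [395.273 -53.404 891.905]
brass_holder 0.9 [288. 150. 361. 238.] 3484 [ 574.152 -148.731   21.931] [ 503.427 -201.811    6.942  646.474  -94.987   43.672]
brass_holder_knob 0.43 [327. 179. 338. 187.] 117 [ 583.596 -152.363   77.996] [ 578.534 -161.175   37.121  594.096 -145.494   84.215]
brass_die_mid 0.51 [317. 211. 324. 219.] 21 [ 529.977 -131.95    39.071] [ 527.578 -135.997   28.202  533.873 -128.038   41.516]
grey_holder 0.71 [177. 182. 194. 214.] 214 [578.155 127.559  44.687] [540.329 118.255   9.325 590.657 137.823  83.284]
grey_holder 0.68 [162. 157. 219. 238.] 3411 [572.609 123.232  24.302] [499.81   80.387   7.235 642.609 174.016  47.675]
grey_holder_knob 0.48 [177. 181. 192. 196.] 122 [582.825 123.233  78.122] [576.869 118.078  36.477 592.59  132.801  83.847]
grey_holder_knob 0.16 [178. 213. 191. 228.] 139 [526.868 132.614  41.566] [517.149 123.61   20.933 539.099 143.938  46.495]
0.7
```

```bash
python3 -c "
import cv2
a=cv2.imread('pics/scene0.png');b=cv2.imread('pics/top0.png')
cv2.imwrite('pics/a.png',cv2.resize(a,(800,600),interpolation=2))
cv2.imwrite('pics/b.png',cv2.resize(b[130:260,270:400],(600,600),interpolation=2))"
```

```text
(no output)
```

View pics/a.png

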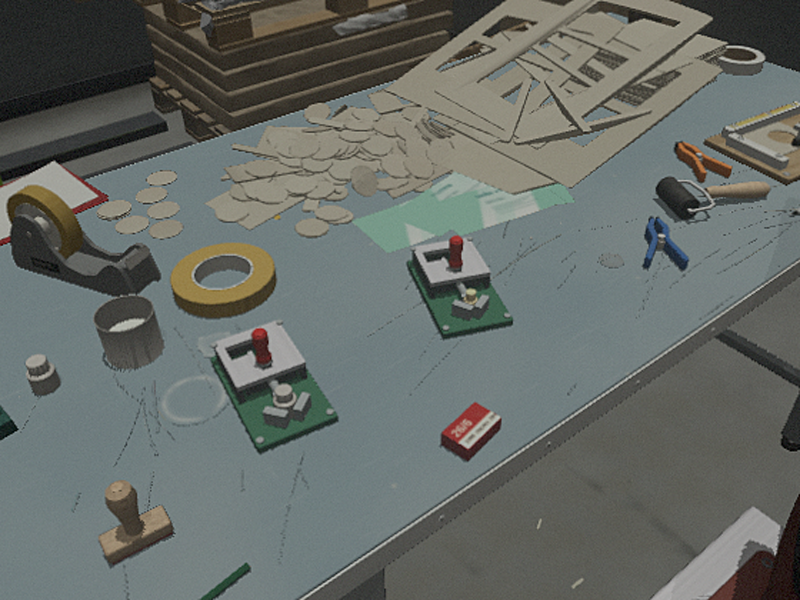

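View pics/b.png

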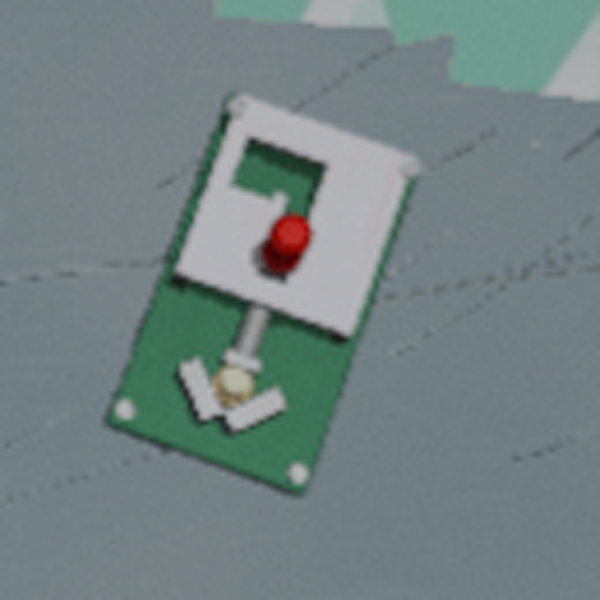

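The pictures show the brass die's holder on the right (knob at about (455,250) in the enlarged scene view, die at (470,296)). The grey holder is on the left (knob (262,345)). In the top crop the slot goes back and then left (+y), and the holder is turned about -20°. Next I'll refine the axis and the knob position.

```bash
python3 - <<'E'
from h import *
np.set_printoptions(precision=2,suppress=True)
s=manip.snapshot("top"); 
sc=np.array([[238,105],[410,168],[123,408],[298,474]])*130/600+[270,130]
P=world(s,sc);print(P)
for a,b in((2,0),(3,1)): d=P[a]-P[b]; print(np.degrees(np.arctan2(-d[1],-d[0])))
for c in("top","scene"):
    s=manip.snapshot(c); r=manip.cut_out(c,"brass_holder_knob")[0]
    v,u=np.nonzero(r["pixels"]);P=world(s,np.c_[u,v]);P=P[P[:,2]>50]
    T=P[P[:,2]>80];print(c,len(P),len(T),T.min(0),T.max(0),T.mean(0))
    x,y=P[:,0],P[:,1]
    from scipy.optimize import least_squares
    f=least_squares(lambda q:np.maximum(np.hypot(x-q[0],y-q[1])-9,0)+ (np.hypot(x-q[0],y-q[1])-9)*(P[:,2]<78),[584,-153],loss="soft_l1");print(f.x)
E
python3 -m creep '[0,0,0,-1,0,0,0,-1,0,0,0,-1,0,0,0,-1,0,0,0,-1]' 0.3
```

```text
[[ 654.45 -140.11   36.72]
 [ 625.   -213.64   34.92]
 [ 525.97  -87.17   14.44]
 [ 495.66 -162.21   12.09]]
-22.39495838776406
-21.685455901903637
top 61 30 [ 579.85 -158.73   80.14] [ 591.45 -147.36   84.66] [ 585.19 -153.61   81.89]
[ 587.59 -154.63]
scene 116 24 [ 578.9  -159.81   80.16] [ 590.43 -147.25   83.26] [ 584.37 -153.79   81.82]
[ 587.65 -157.06]
clock: 1.37
eef_pos: [228.2, -608.6, 236.6]
orientation: [[0.631, 0.776, -0.0], [0.776, -0.631, 0.0], [-0.0, -0.0, -1.0]]
force: [-0.4, -0.0, -0.2]
finger_gap: 64.0
grasp_force: 0.0
```

```bash
python3 -m creep '[0,0,0,-0.95,0,0,0,-0.95,0,0,0,-0.95,0.9,0.26,0,0,0.9,0.26,0,0]' && python3 -m creep '[0.9,0.26,0,0,0.9,0.26,0,0,0.9,0.26,0,0,0.9,0.26,0,0,0.9,0.26,0,0]' && python3 -m creep '[0.9,0.26,0,0,0.9,0.26,0,0,0.9,0.26,0,0,0.9,0.26,0,0,0.9,0.26,0,0]'
```

```text
clock: 1.78
eef_pos: [261.8, -565.1, 236.2]
orientation: [[0.383, 0.924, -0.001], [0.924, -0.383, 0.0], [-0.0, -0.001, -1.0]]
force: [-0.1, 0.1, 1.0]
finger_gap: 60.5
grasp_force: 0.0
clock: 2.2
eef_pos: [351.3, -453.4, 236.7]
orientation: [[0.38, 0.925, 0.0], [0.925, -0.38, -0.0], [-0.0, 0.0, -1.0]]
force: [0.5, -0.6, -0.2]
finger_gap: 60.7
grasp_force: 0.0
clock: 2.62
eef_pos: [438.6, -343.4, 236.8]
orientation: [[0.38, 0.925, 0.0], [0.925, -0.38, -0.0], [-0.0, 0.0, -1.0]]
force: [0.4, -0.7, -0.4]
finger_gap: 60.7
grasp_force: 0.0
```

```bash
python3 -m creep '[0.9,0.26,0,0,0.9,0.26,0,0,0.9,0.26,0,0,0.9,0.26,0,0,0.9,0.26,0,0]' && python3 -m creep '[0.9,0.26,0,0,0.9,0.26,0,0,0.5,0.1,0,0,0,0,0,0,0,0,0,0]'
```

```text
clock: 3.03
eef_pos: [526.1, -233.4, 236.8]
orientation: [[0.38, 0.925, 0.0], [0.925, -0.38, -0.0], [-0.0, 0.0, -1.0]]
force: [0.8, 0.2, -0.6]
finger_gap: 61.4
grasp_force: 0.0
clock: 3.45
eef_pos: [569.1, -177.0, 236.5]
orientation: [[0.378, 0.926, -0.0], [0.926, -0.378, 0.0], [0.0, -0.0, -1.0]]
force: [-1.2, -0.4, -0.4]
finger_gap: 60.9
grasp_force: 0.0
```

```bash
python3 -m creep '[0.5,0.12,0.5,0,0.4,0.12,0.8,0,0,0,0.9,0,0,0,0.9,0,0,0,0.7,0]'
python3 - <<'E'
from h import *
s=manip.snapshot("top");t=manip.snapshot("scene")
a=cv2.resize(s["color"][130:260,270:400,::-1],(400,400));b=cv2.resize(t["color"][120:250,250:380,::-1],(400,400))
cv2.imwrite("pics/c.png",np.hstack([a,b]));print(manip.sense()["eef_pos"])
E
```

```text
clock: 3.87
eef_pos: [584.4, -157.1, 120.5]
orientation: [[0.382, 0.924, -0.002], [0.924, -0.382, -0.0], [-0.001, -0.001, -1.0]]
force: [0.0, -0.5, -0.5]
finger_gap: 61.0
grasp_force: 0.0
[ 582.64201553 -156.93281192  118.9030432 ]
```

View pics/c.png

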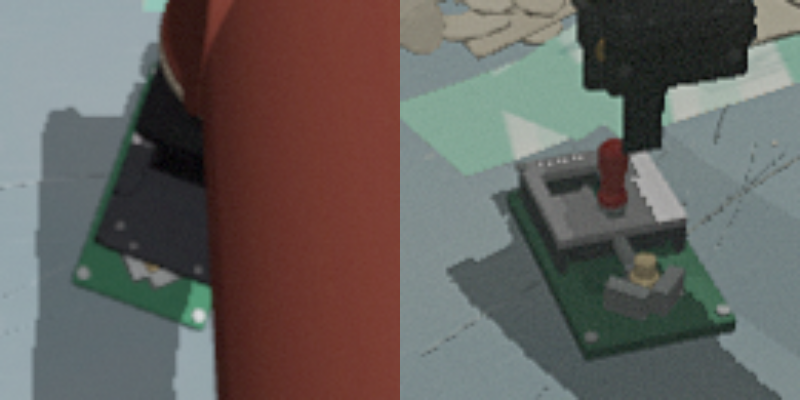

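Run:
```python
from h import *
np.set_printoptions(precision=1,suppress=True)
s=manip.snapshot("scene")
v,u=np.mgrid[120:250,250:380]; P=world(s,np.c_[u.ravel(),v.ravel()])
e=np.array([.927,-.375]);n=np.array([.375,.927]);o=np.array([586,-154.5])
L=np.c_[(P[:,:2]-o)@e,(P[:,:2]-o)@n,P[:,2]]
def show(m): q=L[m]; print(len(q),np.percentile(q,[2,50,98],axis=0) if len(q) else "")
near=(abs(L[:,0])<60)&(abs(L[:,1])<45)
show(near&(L[:,2]>100)&(L[:,2]<140))   # finger
show(near&(L[:,2]>48)&(L[:,2]<90))     # knob
show((abs(L[:,0]+58)<14)&(abs(L[:,1])<9)&(L[:,2]>36)) # die top
st=manip.sense();print((np.array(st["eef_pos"][:2])-o)@e,(np.array(st["eef_pos"][:2])-o)@n)
```

```text
288 [[-43.7 -13.7 105.2]
 [-40.4  -0.1 118.8]
 [ 37.2   8.1 138.5]]
160 [[-7.6 -8.2 48.4]
 [-3.7  0.1 69.9]
 [ 6.   6.8 82.5]]
60 [[-63.3  -8.6  36.4]
 [-51.1  -1.6  41. ]
 [-44.1   6.1 147.1]]
-0.8517719161572472 -2.8877026880523933
```

```bash
python3 -m creep '[0.09,0.05,0.3,0,0,0,0.4,0,0,0,0.5,0,0,0,0.5,0,0,0,0.1,0]' && python3 -m creep '[0,0,0,0,0,0,0,0,0,0,0,0,0,0,0,0,0,0,0,0]' 1 && python3 -m creep '[0,0,0,0,0,0,0,0,0,0,0,0,0,0,0,0,0,0,0,0]' 1
```

```text
clock: 4.43
eef_pos: [587.1, -153.5, 66.5]
orientation: [[0.38, 0.925, -0.002], [0.925, -0.38, 0.0], [-0.0, -0.002, -1.0]]
force: [0.0, -0.6, -1.3]
finger_gap: 61.0
grasp_force: 0.0
clock: 4.85
eef_pos: [588.6, -153.7, 69.4]
orientation: [[0.38, 0.925, 0.001], [0.925, -0.38, -0.0], [0.0, 0.001, -1.0]]
force: [0.7, 0.2, 0.7]
finger_gap: 35.3
grasp_force: 0.0
clock: 5.27
eef_pos: [588.1, -153.5, 68.7]
orientation: [[0.38, 0.925, -0.0], [0.925, -0.38, 0.0], [-0.0, -0.0, -1.0]]
force: [-1.8, 1.1, 2.9]
finger_gap: 17.2
grasp_force: 30.0
```

```bash
python3 -m creep '[0,0.24,0,0,0,0.24,0,0,0,0.24,0,0,0,0.24,0,0,0,0.24,0,0]' && python3 -m creep '[0,0,0,0,0,0,0,0,0,0,0,0,0,0,0,0,0,0,0,0]'
```

```text
clock: 5.68
eef_pos: [620.8, -166.5, 68.7]
orientation: [[0.38, 0.925, -0.002], [0.925, -0.38, 0.001], [-0.0, -0.003, -1.0]]
force: [-8.0, 3.3, 8.5]
finger_gap: 17.3
grasp_force: 30.0
clock: 6.1
eef_pos: [620.6, -166.5, 68.7]
orientation: [[0.38, 0.925, -0.002], [0.925, -0.38, 0.001], [-0.0, -0.002, -1.0]]
force: [-6.1, 2.5, 6.9]
finger_gap: 17.3
grasp_force: 30.0
```

```bash
python3 -m creep '[0.15,0,0,0,0.15,0,0,0,0.15,0,0,0,0.15,0,0,0,0.15,0,0,0]' && python3 -m creep '[0,0,0,0,0,0,0,0,0,0,0,0,0,0,0,0,0,0,0,0]'
```

```text
clock: 6.52
eef_pos: [629.1, -145.7, 68.7]
orientation: [[0.38, 0.925, -0.002], [0.925, -0.38, 0.001], [-0.0, -0.002, -1.0]]
force: [-6.6, 2.3, 8.3]
finger_gap: 17.3
grasp_force: 30.0
clock: 6.93
eef_pos: [629.1, -145.5, 68.7]
orientation: [[0.38, 0.925, -0.002], [0.925, -0.38, 0.001], [0.0, -0.002, -1.0]]
force: [-6.1, 3.3, 7.9]
finger_gap: 16.8
grasp_force: 30.0
```

```bash
python3 -m creep '[0,-0.1,0,0,0,-0.1,0,0,0,-0.1,0,0,0,0,0,0,0,0,0,0]' && python3 -m creep '[0,0,0,0,0,0,0,0,0,0,0,0,0,0,0,0,0,0,0,0]' 0.5 &&  python3 -m creep '[0,0,0,0,0,0,0,0,0,0,0,0,0,0,0,0,0,0,0,0]'
python3 - <<'E'
from h import *
np.set_printoptions(precision=1,suppress=True)
s=manip.snapshot("scene")
cv2.imwrite("pics/d.png",cv2.resize(s["color"][120:250,250:380,::-1],(600,600)))
E
```

```text
clock: 7.35
eef_pos: [620.8, -142.2, 68.7]
orientation: [[0.38, 0.925, -0.002], [0.925, -0.38, 0.001], [-0.0, -0.002, -1.0]]
force: [-6.0, 1.6, 7.5]
finger_gap: 17.1
grasp_force: 30.0
clock: 7.77
eef_pos: [621.7, -143.1, 68.4]
orientation: [[0.38, 0.925, 0.0], [0.925, -0.38, 0.0], [0.0, 0.0, -1.0]]
force: [0.1, 0.0, -0.5]
finger_gap: 40.3
grasp_force: 0.0
clock: 8.18
eef_pos: [621.7, -143.0, 68.6]
orientation: [[0.38, 0.925, -0.0], [0.925, -0.38, 0.0], [0.0, -0.0, -1.0]]
force: [-0.2, 0.4, -0.3]
finger_gap: 43.2
grasp_force: 0.0
```

View pics/d.png

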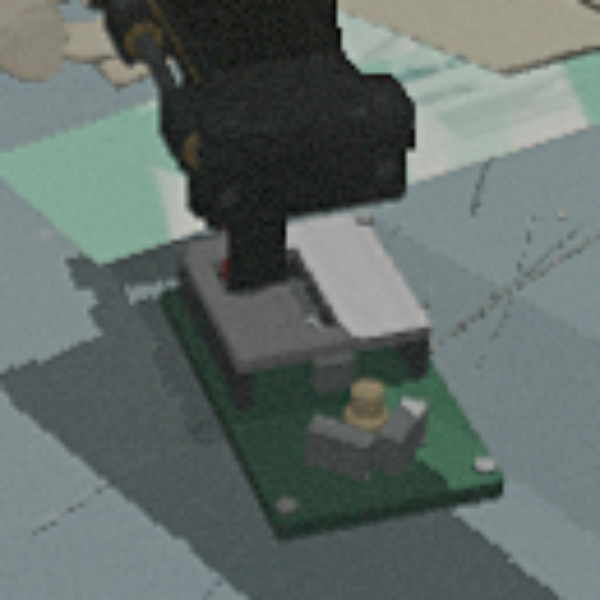

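The die still stands at (367,400) and the fingers no longer touch the knob, which is hidden behind the near finger at (250,255). I'll lift straight up and check.

```bash
python3 -m creep '[0,0,-0.3,0,0,0,-0.6,0,0,0,-0.9,0,0,0,-1,0,0,0,-1,0]' && python3 -m creep '[-0.9,0,-0.3,0,-0.9,0,-0.3,0,-0.9,0,0,0,-0.9,0,0,0,-0.9,0,0,0]' && python3 -m creep '[-0.9,0,0,0,-0.9,0,0,0,-0.9,0,0,0,0,0,0,0,0,0,0,0]'
python3 - <<'E'
from h import *
np.set_printoptions(precision=1,suppress=True)
e=np.array([.927,-.375]);n=np.array([.375,.927]);o=np.array([586,-154.5])
im=[]
for c,(r,k) in(("top",(130,270)),("scene",(120,250))):
    s=manip.snapshot(c); im.append(cv2.resize(s["color"][r:r+130,k:k+130,::-1],(400,400)))
    for t in("brass_holder_knob","brass_die_mid","grey_holder_knob","grey_die_mid"):
        for q in manip.cut_out(c,t)[:1]:
            v,u=np.nonzero(q["pixels"]);P=world(s,np.c_[u,v]);
            if len(P)==0: continue
            if t.endswith("knob"): P=P[P[:,2]>50]
            m=np.median(P,0); print(c,t,round(q["conf"],2),m,(m[:2]-o)@e,(m[:2]-o)@n)
cv2.imwrite("pics/e.png",np.hstack(im))
E
```

```text
clock: 8.65
eef_pos: [621.4, -142.8, 184.3]
orientation: [[0.38, 0.925, -0.0], [0.925, -0.38, 0.0], [0.0, -0.0, -1.0]]
force: [1.2, -0.5, 0.2]
finger_gap: 43.8
grasp_force: 0.0
clock: 9.07
eef_pos: [569.9, -268.9, 201.8]
orientation: [[0.38, 0.925, 0.001], [0.925, -0.38, -0.001], [-0.0, 0.001, -1.0]]
force: [0.1, -0.2, -0.1]
finger_gap: 43.0
grasp_force: 0.0
clock: 9.48
eef_pos: [538.5, -344.8, 201.1]
orientation: [[0.384, 0.924, 0.0], [0.924, -0.384, -0.001], [-0.0, 0.0, -1.0]]
force: [0.3, 1.2, 0.4]
finger_gap: 43.5
grasp_force: 0.0
top brass_holder_knob 0.47 [ 616.7 -141.1   79.9] 23.390904955666855 23.960074179836138
top brass_die_mid 0.3 [525.9 132.2  40.8] -163.1958757499042 243.21971915261486
top grey_holder_knob 0.49 [582.4 123.4  80.1] -107.59377245563596 256.24460729129305
top grey_die_mid 0.63 [527.3 132.3  41.3] -161.9615587180067 243.8644469169145
scene brass_holder_knob 0.53 [ 614.4 -141.5   72.1] 21.45524458810014 22.72523303140904
scene brass_die_mid 0.49 [ 529.7 -132.4   33.6] -60.468012194999034 -0.6658285688813592
scene grey_holder_knob 0.63 [579.7 126.2  72.3] -111.05993699833007 257.82098120888793
scene grey_die_mid 0.64 [522.2 134.7  34.1] -167.5869822989571 244.1842607884908
```

View pics/e.png

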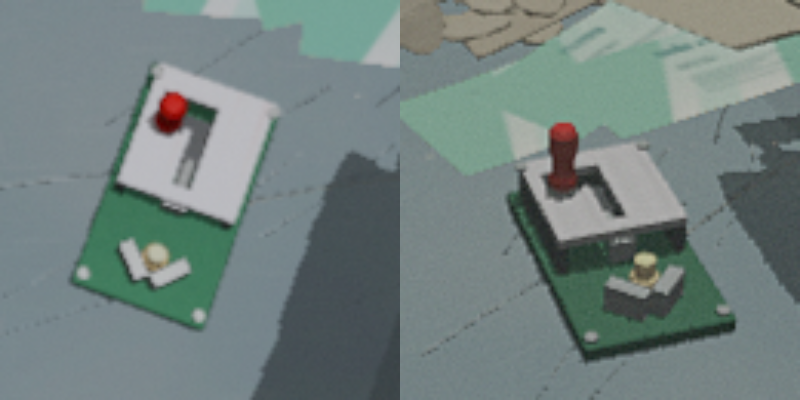

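The knob sits in the left pocket (top view (172,112)), about 25 mm back and 23 mm across. The brass die stands unmoved, the grey holder is unchanged, and the arm is clear.

```bash
python3 -c "
from workcell import manip
print(manip.sign_off())"
```

```text
the job is handed in; nothing more can be done
None
```

I latched the brass holder open with its knob in the pocket (about 25 mm back and 23 mm across); the brass die still stands in its seat, the grey holder and die are unmoved, the arm is clear, and the job is handed in (sign-off returned no verdict).

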